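Load a washer hinge in the drilling jig

TASK

Load the washer's hinge casting into the drilling jig: lay it flat on the base, push its long edge up against both dowels, then slide it along the dowels until its end bears on the end stop. Press it home gently with a level push of 10 to 15 N, so that it really touches the dowels and the stop without being rammed into them, then push the toggle clamp's handle right down to lock it there. Leave the other things on the counter alone.

Things in the scene. Friction and masses are not known exactly. Their poses are not given: they have to be found in the camera images.
- casting: Bare-metal hinge casting, about 0.3 kg, loose: a flat flange 64 (its x) by 130 (its y) by 8 mm thick, with an upright knuckle in the middle, 22 mm thick (x), 40 mm long (y), up to 41 mm above the underside, its sides straight up to 30 mm, its top half round. Origin: centre of the underside; z up. It is the same turned half round about z. It starts flat on the counter to the right of the jig.
- jig: Drilling jig fixed to the counter at a place and yaw that vary: dark steel base plate 16 mm thick, reaching in its own frame from x = -78 to +62 mm and y = -110 to +180 mm. Origin: underside of the base, right below the seat; x towards the dowels, y towards the end stop and the clamp, z up.
- seat (a point): Where the casting's origin lies when it is fully home: on the base's top face, 16 mm above the jig's origin, same axes as the jig. The casting's long sides then run along y: its +x side is on the dowels and its +y end is on the end stop.
- dowel_a: Fixed steel dowel, 10 mm diameter, standing 12 mm out of the base. Origin at its foot on the base's top, in the jig's frame at x = +37, y = -40 mm. The casting lying on the base takes some 1.5 to 4 N to slide level, and far more when the push also bears down on it: it then drags and stops short.
- dowel_b: The other dowel, the same size, in the jig's frame at x = +37, y = +40 mm.
- end_stop: Fixed steel stop block, 30 mm (x) by 14 mm (y) by 12 mm high on the base. Origin at the foot of the face that the casting's end meets: in the jig's frame x = 0, y = +65 mm.
- clamp_handle (a joint): Handle of the toggle clamp behind the end stop: 0 is open (as it starts), 1.0 rad right down and locked. It turns about the jig's x axis through handle_pivot. Open, it rises 1.0 rad above level towards the jig's +y; at an angle q it stands 1.0 - q above level; down, it lies level along +y. It stays where it is left; it needs 2 N at its end, up to 5 N as the clamp bites.
- handle_pivot (a point): Fixed point on the handle's axis: in the jig's frame x = 0, y = +126 mm, 34 mm above the base's top. The handle, through links, swings the clamp's arm down on the casting's +y end. Open, the arm stands upright on its own pivot (jig y = +105 mm), up to 95 mm above the base's top, its foot reaching back to y = +80 mm.
- handle_end (a point): Point on the centre line of the handle's black round grip, 95 mm from handle_pivot. The grip is 18 mm in diameter, from 35 to 105 mm from the pivot (with round ends). It moves with the handle.
- screwdriver: Bystander: loose screwdriver lying to the left of the jig; origin under its middle.
- oiler: Bystander: loose white plastic bottle, 48 mm diameter, 120 mm tall, beyond the casting; origin under its middle.
- bolt_tray: Bystander: loose open grey tray of bolts, 90 by 120 by 30 mm, to the right; origin under its middle.
Not all that is in view belongs to the job. Leave any orange, turquoise or yellow look-alike of the casting alone.

How it is judged (in metres and radians):
On the way, in this order (a step that is already met when the one before it is completed fails the run):
1. the casting lies flat on the jig with its long edge pressed against both dowels at once, the clamp still open (contact force between casting and dowel_a above 0.6 N and contact force between casting and dowel_b above 0.6 N and angle between casting's own z axis and vertical below 0.03 rad and value of joint clamp_handle below 0.5 rad), for 0.2 s.
2. the casting's end is pressed against the end stop, its long edge still on the dowels (within 1.5 mm and 0.02 rad), the clamp still open (contact force between casting and end_stop above 2 N and x of casting in the frame of seat above -0.0015 m and angle between the y axis of casting and the y axis of jig, either way round below 0.02 rad and value of joint clamp_handle below 0.5 rad), for 0.2 s.
At the end, for the whole second after the job is handed in: The casting lies flat and still on the jig's base, within 1.5 mm of the seat along both x and y and within 0.02 rad of the jig's axes (either way round), and the clamp's handle is down (at least 0.94 of 1.0 rad) (x of casting in the frame of seat between -0.0015 and 0.0015 m and y of casting in the frame of seat between -0.0015 and 0.0015 m and z of casting in the frame of seat below 0.0015 m and angle between casting's own z axis and vertical below 0.03 rad and angle between the y axis of casting and the y axis of jig, either way round below 0.02 rad and value of joint clamp_handle above 0.94 rad and linear speed of casting below 0.01 m/s); the robot touches nothing.
It fails at once if the casting is rammed against a dowel or the end stop (over 18 N) (contact force between casting and dowel_a above 18 N or contact force between casting and dowel_b above 18 N or contact force between casting and end_stop above 18 N).
It fails at once if a bystander is moved by more than 20 mm (distance of any of screwdriver, oiler, bolt_tray from where it was at the start of the episode above 0.02 m).
It also fails if it takes over 69 s, if anything falls off the work surface, if the arm or the gripper's body presses on something with over 40 N, if the wrist force passes 120 N, or if a joint passes its speed limit or range.

ROBOT

A 7-joint arm with a two-finger parallel gripper is mounted at the origin on the work surface. World frame = base frame: x ahead of the robot, y to its left, z up, the work surface at z = 0. Lengths are in m, angles in degrees, forces in N, time in s.
With the tool pointing down it reaches from about 0.35 to 0.775 m from the base axis. Payload 3.1 kg.
Tool frame: the origin (TCP) lies on the centre line of the jaws, within the pads' length; the fingertips stand 17 mm ahead of it and the grasp point (between the pads) lies 2 mm behind it (robot.tip_reach is the distance from the TCP to the fingertips, in m); z points along the fingers, y is the direction in which the jaws open and shut (so a half turn about z gives the same grasp; the last joint's range is limited). The gripper opens to 85 mm and grips with 20 to 120 N. Pads are 22 mm wide; open, the fingers measure 114 mm over their backs; the gripper's body (76 mm by 85 mm) begins 54 mm behind the grasp point. The pads swing forward as they close: fully open they stand 13 mm farther back than shut.
Start: joints at [-2.389, 17.813, 0.802, 86.603, -0.252, 75.585, -1.558], TCP at [0.55, 0, 0.248] pointing down, gripper open.
Joint ranges: [-154.91, 154.91], [-16.99, 109.72], [-72.82, 74.43], [7.12, 147.25], [-82.49, 262.49], [11.32, 116.49], [-174.64, 174.64]. Speed limits (degrees/s): [159.86, 159.86, 180, 180, 180, 180, 180].

INTERFACE

Orientations are given as [roll, pitch, yaw] about the fixed x, y, z axes, in that order (R = Rz(yaw) Ry(pitch) Rx(roll)).
In Python, from station import robot, fingers, vision, workorder, recognise gives the robot as it stands. Calls block until the motion is done:
- robot.move_to(position, orientation): joint-space move of the TCP to a pose.
- robot.line_to(position, orientation=None, velocity=0.15, f_stop=None): straight line of the TCP; orientation=None keeps the orientation; velocity is the mean speed in m/s. With f_stop (N) it stops when the force on the tool has changed by that much, and returns True; else False.
- robot.move_j(angles): joint-space move.
- fingers.gripper_to(opening, force=None): opening from 0.0 (shut) to 1.0 (fully open); force is the grip in N (None keeps the last); returns when the fingers have stopped.
- robot.pause(seconds).
- robot.inverse_kinematics(position, orientation): joint angles nearest the present ones, or None.
- vision.grab_frame(name): name is "scene" or "side" or "wrist"; returns the picture (480x640x3 uint8, red, green, blue); there is no depth.
- vision.calibration(name): a dict with "mtx" (3x3 intrinsics, pixels), "extrinsics" (4x4, takes a point from world to camera coordinates); the wrist camera has in their place "T_tool_cam" (4x4, takes a point from camera to tool coordinates, whose origin is the TCP and whose axes are the flange's). Camera axes: x right, y up, looking along -z (the intrinsics and any distortion apply to the point x, -y, -z); pixel columns grow to the right and rows downward; lengths in m; the calibration is good to about 2 mm. A picture is of the moment at which its call begins: read the wrist's pose just before it. calibration takes no time and is no camera call.
A pose or a line that the arm cannot do raises robot.PlanningError and nothing moves.
- workorder.close_job(): hands the job in, once; it reports no verdict.
Trained networks look in the newest picture that a camera, given by its name, has taken for a name from the list of things; names that differ only in an ending like _2 or _b are one class to them, and where a whole thing is asked for, a point or a joint stands for the part that bears it (a point fixed in the world has none). Each returns a list of dicts, best first, with "p" (0 to 1); they miss things now and then, are a little off and sometimes report something else, mostly with a low value. They report only what shows in the picture. A call takes as long as a camera call. They do not tell look-alikes from the thing itself.
- recognise(label, camera): "rect" ([centre column, centre row, width, height] in pixels, round what is visible of it).
Readings, each from a call of its own:
- robot.current_time_s(): time.
- robot.current_joint_positions(): joint angles.
- robot.current_dq(): joint speeds.
- robot.current_joint_torque(): joint torques, N m.
- robot.current_tool_pos(): TCP position.
- robot.current_eef_rot(): TCP orientation.
- robot.current_contact_force(): force on the tool from outside, world axes, zero at the start.
- robot.current_torque(): the same for the moment, N m.
- robot.current_finger_gap(): opening from 0.0 (shut) to 1.0 (fully open).
Only numpy, scipy, OpenCV 4.12 (cv2) and the standard library are available. Lean on these libraries where they do the work, as an engineer would, in place of code of your own. Each camera call takes 0.05 s, during which the arm holds its last target.

## Working session

There is one attempt and no reset: what is moved stays moved. The work goes in short steps, each a Python script; the robot and the scene stay as the last script left them, time stands still between calls to the robot, and variables do not carry over. Pictures are saved under pics/ and viewed, and the job is handed in when it is done.

```bash
ls; mkdir -p pics
python3 - <<'E'
from station import robot, fingers, vision, workorder, recognise
import cv2
for n in ["scene","side","wrist"]:
    im=vision.grab_frame(n); cv2.imwrite(f"pics/{n}0.png",im[:,:,::-1])
    for l in ["casting","jig","dowel_a","end_stop","clamp_handle","screwdriver","oiler","bolt_tray"]:
        print(n,l,[( [round(x) for x in d["rect"]],round(d["p"],2)) for d in recognise(l,n)])
    c=vision.calibration(n); print({k:(v.round(4).tolist() if hasattr(v,'round') else v) for k,v in c.items()})
print(robot.current_time_s(),robot.current_tool_pos(),robot.current_eef_rot(),robot.tip_reach)
E
```

```text
pics
scene casting [([294, 229, 25, 25], 0.83), ([350, 251, 36, 33], 0.78), ([197, 230, 42, 24], 0.76), ([326, 203, 41, 27], 0.67)]
scene jig [([332, 311, 113, 96], 0.84)]
scene dowel_a []
scene end_stop []
scene clamp_handle [([347, 308, 28, 28], 0.83)]
scene screwdriver [([418, 392, 108, 31], 0.83)]
scene oiler [([229, 244, 21, 43], 0.8), ([332, 314, 114, 98], 0.54)]
scene bolt_tray [([250, 210, 38, 29], 0.88)]
{'mtx': [[474.9389, 0.0, 321.8955], [0.0, 474.9389, 238.6483], [0.0, 0.0, 1.0]], 'extrinsics': [[-0.8817, 0.4712, -0.0224, 0.4307], [-0.2608, -0.4474, 0.8555, 0.0033], [0.3931, 0.7601, 0.5174, -1.331], [0.0, 0.0, 0.0, 1.0]]}
side casting [([333, 200, 38, 18], 0.85), ([387, 236, 52, 31], 0.57), ([454, 230, 31, 24], 0.55), ([397, 275, 62, 29], 0.55)]
side jig [([291, 302, 127, 92], 0.97)]
side dowel_a []
side end_stop [([287, 298, 7, 10], 0.38)]
side clamp_handle [([258, 291, 37, 37], 0.89)]
side screwdriver [([223, 391, 79, 64], 0.89), ([305, 210, 19, 45], 0.65)]
side oiler [([307, 212, 18, 43], 0.67)]
side bolt_tray [([387, 236, 51, 24], 0.39)]
{'mtx': [[507.8161, 0.0, 324.2
[... 233 characters left out ...]
 0.78), ([199, 438, 76, 84], 0.67), ([258, 142, 188, 284], 0.4)]
wrist jig [([257, 142, 187, 284], 0.89)]
wrist dowel_a [([306, 210, 10, 10], 0.61)]
wrist end_stop [([266, 62, 38, 18], 0.58)]
wrist clamp_handle [([265, 12, 38, 25], 0.86), ([306, 208, 14, 9], 0.32)]
wrist screwdriver []
wrist oiler [([405, 436, 66, 85], 0.9)]
wrist bolt_tray [([257, 141, 185, 282], 0.49)]
{'mtx': [[429.8639, 0.0, 304.9281], [0.0, 429.8639, 240.6809], [0.0, 0.0, 1.0]], 'T_tool_cam': [[-0.0001, 0.9479, 0.3187, 0.0819], [1.0, -0.0002, 0.0007, 0.0], [0.0007, 0.3187, -0.9479, -0.1256], [0.0, 0.0, 0.0, 1.0]]}
1.35 [5.49997000e-01 2.03016555e-05 2.48291311e-01] [-1.79999954e+02  2.16931012e-03  9.00037816e+01] 0.017
```

View pictures.

View pics/scene0.png

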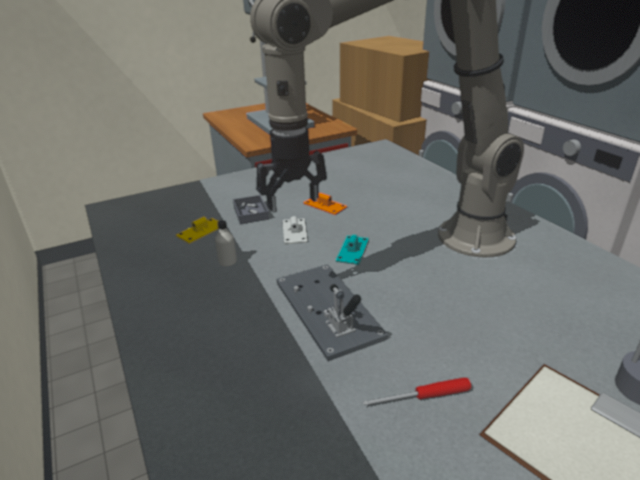

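View pics/side0.png

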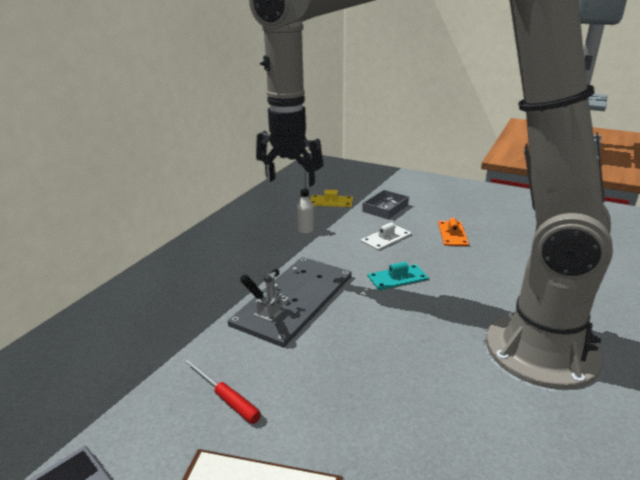

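View pics/wrist0.png

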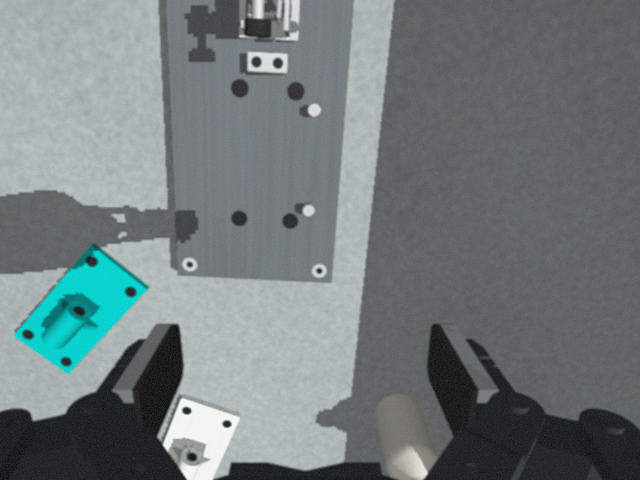

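```bash
cat > h.py <<'E'
from station import robot, fingers, vision, workorder, recognise
import cv2, numpy as np
from scipy.spatial.transform import Rotation as Rn
from scipy.optimize import least_squares
def toolT():
    T=np.eye(4); T[:3,3]=robot.current_tool_pos(); T[:3,:3]=Rn.from_euler('xyz',robot.current_eef_rot(),degrees=True).as_matrix(); return T
def camE(n,T=None):
    c=vision.calibration(n); K=np.array(c["mtx"])
    E=np.array(c["extrinsics"]) if "extrinsics" in c else np.linalg.inv(T@np.array(c["T_tool_cam"]))
    D=c.get("dist"); return K,E
def proj(K,E,P):
    p=np.atleast_2d(P)@E[:3,:3].T+E[:3,3]; p=p*[1,-1,-1]
    q=p@K.T; return q[:,:2]/q[:,2:]
def back(K,E,uv,z):
    uv=np.atleast_2d(uv).astype(float); d=np.c_[uv,np.ones(len(uv))]@np.linalg.inv(K).T*[1,-1,-1]
    R=E[:3,:3]; o=-R.T@E[:3,3]; d=d@R; return o+d*((z-o[2])/d[:,2])[:,None]
def shot(name,cam="wrist"):
    T=toolT(); im=vision.grab_frame(cam); cv2.imwrite(f"pics/{name}.png",im[:,:,::-1]); np.save(f"pics/{name}_T.npy",T); return T,im
E
python3 - <<'E'
from h import *
print(vision.calibration("wrist").keys())
T=toolT();K,E=camE("wrist",T)
print(back(K,E,[[314,110],[308,210]],.028))
print(back(K,E,[[178,275],[331,282],[190,264],[319,271]],.016))
print(back(K,E,[[182,396],[239,416],[157,430]],.008))
for l,n in [("oiler","wrist")]: print(back(K,E,[[405,436]],.06))
for n in ["scene","side"]:
    K,E=camE(n); 
    for l in ["casting","oiler","bolt_tray","screwdriver","jig"]:
        pass
K,E=camE("scene"); print(back(K,E,[[294,229],[350,251],[229,262],[250,210]],.0))
K,E=camE("side"); print(back(K,E,[[387,236],[397,275],[307,230],[387,205],[250,290]],.0))
E
```

```text
dict_keys(['mtx', 'T_tool_cam'])
[[ 0.55676187  0.0718188   0.028     ]
 [ 0.5523208  -0.00753708  0.028     ]]
[[ 0.43516714 -0.0711261   0.016     ]
 [ 0.573431   -0.0779741   0.016     ]
 [ 0.44691342 -0.06045021  0.016     ]
 [ 0.56242613 -0.06718691  0.016     ]]
[[ 0.42406246 -0.20868479  0.008     ]
 [ 0.48113081 -0.23365589  0.008     ]
 [ 0.39376732 -0.2517597   0.008     ]]
[[ 0.64078021 -0.21094801  0.06      ]]
[[ 4.20535040e-01 -3.00984155e-01  0.00000000e+00]
 [ 3.40185971e-01 -1.16100281e-01 -1.11022302e-16]
 [ 6.43509943e-01 -2.29959850e-01  0.00000000e+00]
 [ 4.89749250e-01 -4.80781078e-01  0.00000000e+00]]
[[ 0.42969745 -0.29299082  0.        ]
 [ 0.33985543 -0.12263678  0.        ]
 [ 0.64139709 -0.22828843  0.        ]
 [ 0.49925001 -0.47662893  0.        ]
 [ 0.61977289  0.08408957  0.        ]]
```

Run:
```python
from h import *
robot.move_to([0.42,-0.33,0.22],[180,0,90])
T,im=shot("c1")
print([( [round(x) for x in d["rect"]],round(d["p"],2)) for d in recognise("casting","wrist")])
robot.move_to([0.53,0.0,0.26],[180,0,87])
T,im=shot("j1")
for l in ["dowel_a","end_stop","clamp_handle"]: print(l,[( [round(x) for x in d["rect"]],round(d["p"],2)) for d in recognise(l,"wrist")])
print(robot.current_time_s())
```

```text
[([127, 260, 143, 166], 0.66), ([314, 140, 140, 188], 0.62), ([566, 311, 145, 108], 0.62)]
dowel_a []
end_stop [([287, 60, 39, 22], 0.96)]
clamp_handle [([286, 12, 34, 20], 0.73)]
4.3
```

View pics/c1.png

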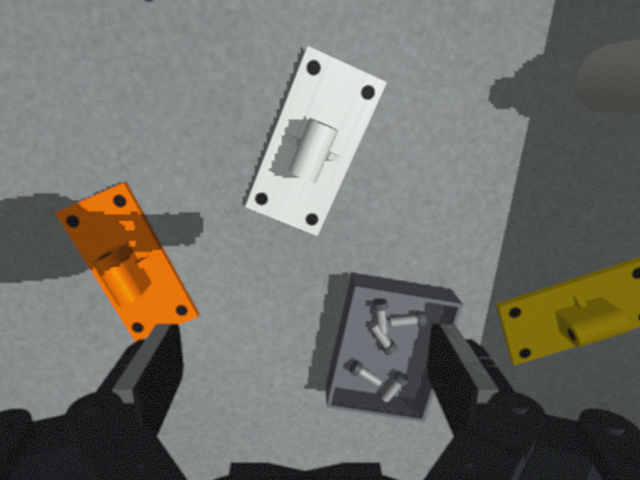

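View pics/j1.png

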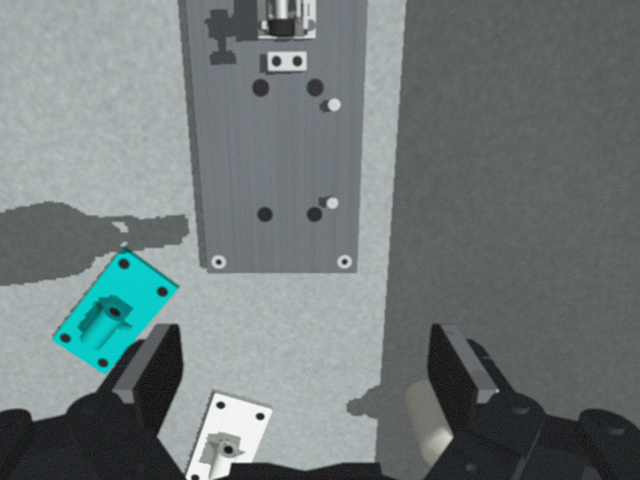

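Run:
```python
from h import *
im=cv2.imread("pics/c1.png");T=np.load("pics/c1_T.npy");K,E=camE("wrist",T)
uv=np.array([[306,46],[386,83],[318,236],[246,206]])
P=back(K,E,uv,.008)[:,:2]; print(P.round(4),[np.linalg.norm(P[i]-P[(i+1)%4]).round(4) for i in range(4)])
def f(x):
    c,s=np.cos(x[2]),np.sin(x[2]);M=np.array([[-.032,.065],[.032,.065],[.032,-.065],[-.032,-.065]])
    Q=M@np.array([[c,s],[-s,c]])+x[:2]; return (proj(K,E,np.c_[Q,np.full(4,.008)])-uv).ravel()
r=least_squares(f,[.43,-.28,-.4]);print("casting",r.x,np.degrees(r.x[2]),r.fun.round(1))
cv2.imwrite("pics/c1z.png",cv2.resize(im[30:250,230:400],None,fx=3.5,fy=3.5,interpolation=cv2.INTER_CUBIC)[:600])
T=np.load("pics/j1_T.npy");K,E=camE("wrist",T)
M=np.array([[-.078,-.11,.016],[.062,-.11,.016],[.037,-.04,.028],[.037,.04,.028],[-.015,.065,.028],[.015,.065,.028]])
uv=np.array([[207,271],[356,272],[333,203],[334,104],[267,70],[306,70]])
def g(x):
    c,s=np.cos(x[2]),np.sin(x[2]); Q=M.copy();Q[:,:2]=M[:,:2]@np.array([[c,s],[-s,c]])+x[:2]; return (proj(K,E,Q)-uv).ravel()
r=least_squares(g,[.517,.034,-.05]);print("jig",r.x,np.degrees(r.x[2]),r.fun.round(1))
im=cv2.imread("pics/j1.png")
cv2.imwrite("pics/j1z.png",cv2.resize(im[0:280,170:420],None,fx=2.1,fy=2.1,interpolation=cv2.INTER_CUBIC))
```

```text
[[ 0.4219 -0.212 ]
 [ 0.4811 -0.2368]
 [ 0.4324 -0.3556]
 [ 0.374  -0.3303]] [np.float64(0.0641), np.float64(0.1284), np.float64(0.0636), np.float64(0.1277)]
casting [ 0.42723587 -0.2838859  -0.39013502] -22.353090335468845 [ 0.6 -0.6  0.8 -1.3 -0.3  0.6 -1.2  1.8]
jig [ 0.51769199  0.03468256 -0.05475573] -3.1372721819920395 [-0.8  1.6  0.7  0.6 -0.9 -0.8  0.1 -0.4  0.5 -0.3  0.3 -0.3]
```

View pics/c1z.png

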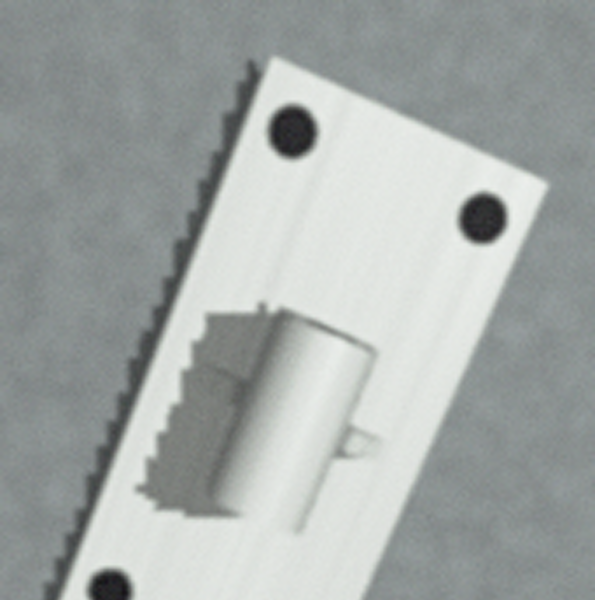

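View pics/j1z.png

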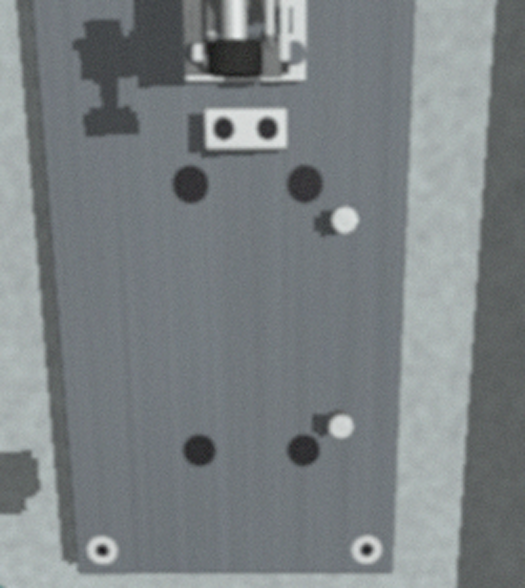

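Run:
```python
import cv2,numpy as np
a=cv2.imread("pics/side0.png")[215:295,350:480]; b=cv2.imread("pics/wrist0.png")[380:480,150:250];c=cv2.imread("pics/c1.png")[180:345,55:210]
r=lambda x:cv2.resize(x,(395,300),interpolation=cv2.INTER_CUBIC)
d=cv2.imread("pics/c1.png")[255:370,500:640]
cv2.imwrite("pics/z.png",np.vstack([np.hstack([r(a),r(b)]),np.hstack([r(c),r(d)])]))
```

```text
(no output)
```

View pics/z.png

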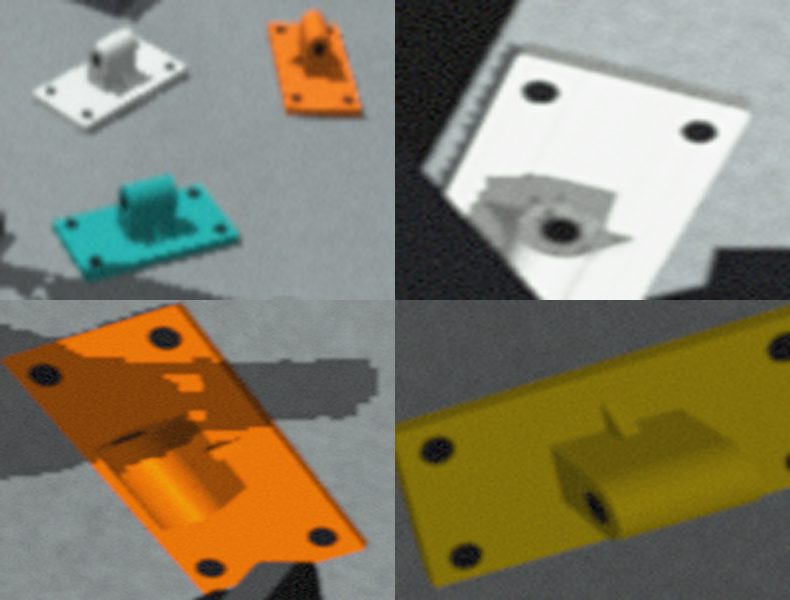

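Run:
```python
from h import *
c=[.4272,-.2839]; o=[180,0,90-22.35]
fingers.gripper_to(0.65)
robot.move_to(c+[.12],o)
print(robot.line_to(c+[.032],velocity=.08,f_stop=6),robot.current_tool_pos())
fingers.gripper_to(0.0,force=40)
print(robot.current_finger_gap(),robot.current_contact_force(),robot.current_tool_pos())
robot.line_to(c+[.08],velocity=.08)
print(robot.current_finger_gap(),robot.current_contact_force(),robot.current_time_s())
shot("g1"); shot("g1s","side")
```

```text
False [ 0.42769913 -0.28426438  0.03255513]
0.24287176644636713 [-0.67141453  0.93276981  3.01411845] [ 0.4273947  -0.28406325  0.03256526]
0.24766976234393306 [-0.35487953 -0.1118477  -3.44586039] 8.3667
```

View pics/g1.png

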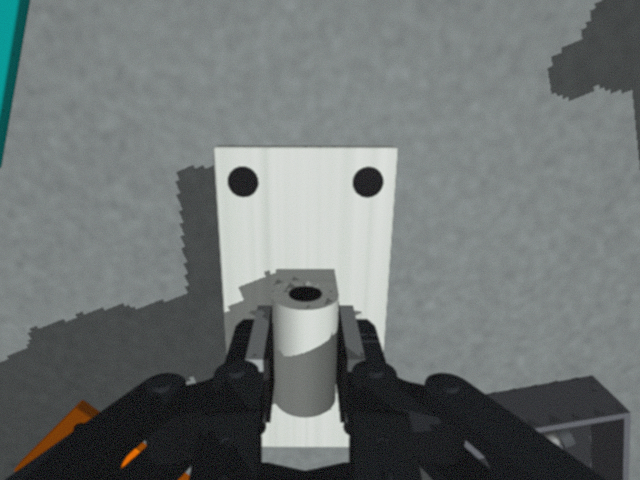

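View pics/g1s.png

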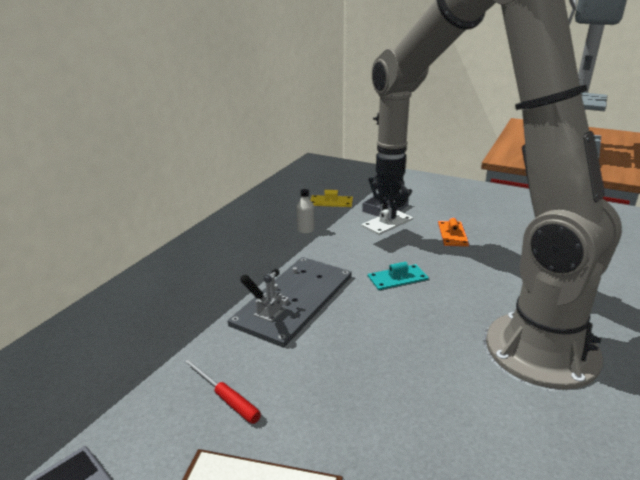

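```bash
cat >> h.py <<'E'
JX,JY,JA=.51769,.03468,-.05476
def jw(x,y,z): # jig frame -> world, z above base top
    c,s=np.cos(JA),np.sin(JA); return [JX+c*x-s*y, JY+s*x+c*y, z+.016]
JD=np.degrees(JA)
E
python3 - <<'E'
from h import *
T=np.load("pics/g1_T.npy");K,E=camE("wrist",T)
P=back(K,E,[[215,147],[398,147]],T[2,3]-.024); L=(np.c_[P,[1,1]]@np.linalg.inv(T).T); print(L.round(4))
o=[180,0,90+JD]
robot.line_to([.43,-.27,.17],velocity=.2)
robot.move_to(jw(-8,-12,0)[:0]+jw(-.008,-.012,.12),o)
T,im=shot("p0")
print(robot.line_to(jw(-.008,-.012,.045),velocity=.1), robot.current_contact_force())
print(robot.line_to(jw(-.008,-.012,.024),velocity=.02,f_stop=4), robot.current_tool_pos(),robot.current_contact_force(),robot.current_time_s())
shot("p1");
E
```

```text
[[ 0.0654 -0.0308  0.024   1.    ]
 [ 0.0654  0.0318  0.024   1.    ]]
False [-0.02093162  0.43946669 -3.00952951]
True [0.50895693 0.02313297 0.0485677 ] [-0.55450131 -0.21358311  4.13455157] 11.8667
```

View pics/p1.png

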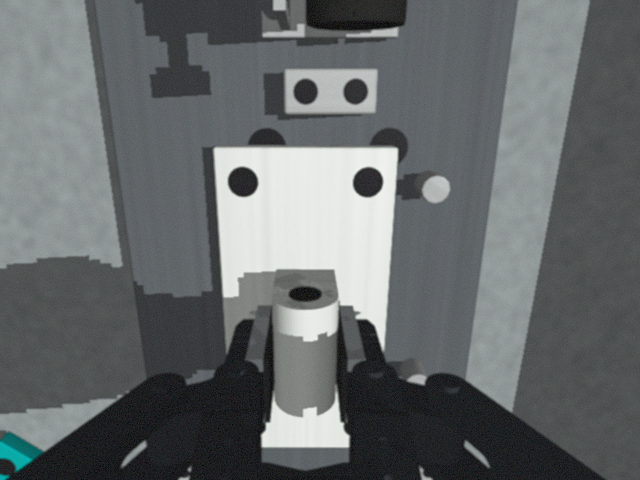

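Run:
```python
from h import *
fingers.gripper_to(0.5)
p=robot.current_tool_pos()
robot.line_to([p[0],p[1],.14],velocity=.12)
fingers.gripper_to(0.0,force=40)
o=[180,0,JD]
robot.move_to(jw(-.064,-.008,.10),o)
shot("q0")
print(robot.line_to(jw(-.064,-.008,.020),velocity=.08,f_stop=6),robot.current_tool_pos(),robot.current_contact_force(),robot.current_time_s())
shot("q1","scene")
shot("q2","wrist")
```

```text
False [0.45388548 0.03025345 0.03644036] [-0.56579353  0.04934264  0.55768151] 16.225
```

View pics/q0.png

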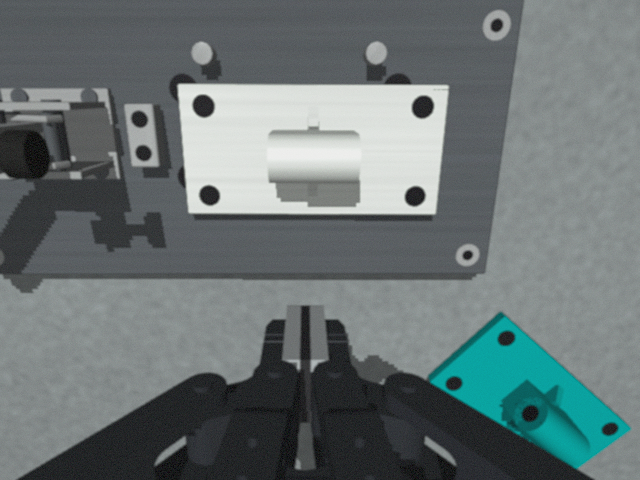

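View pics/q2.png

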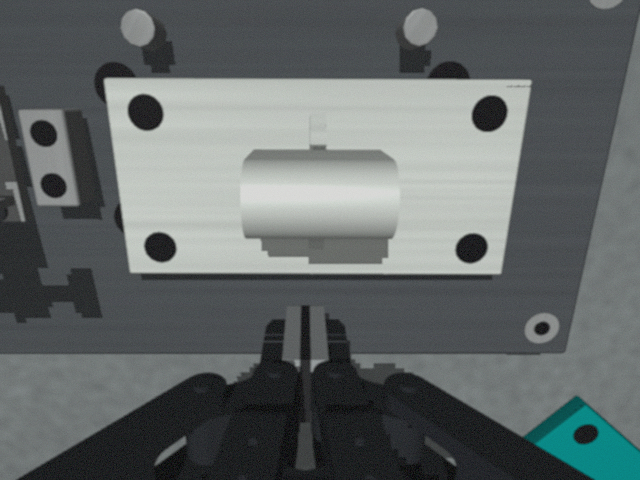

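Run:
```python
from h import *
f0=robot.current_contact_force()
r=robot.line_to(jw(-.030,-.008,.020),velocity=.015,f_stop=11)
def jig(p):
    c,s=np.cos(JA),np.sin(JA);d=np.array(p[:2])-[JX,JY];return (c*d[0]+s*d[1],-s*d[0]+c*d[1])
print(r,jig(robot.current_tool_pos()))
for i in range(4):
    robot.pause(.15);print(robot.current_contact_force()-f0)
print(robot.current_time_s())
shot("q3")
```

```text
True (np.float64(-0.04348918759152843), np.float64(-0.008086004214756503))
[ 0.17784218 -0.41687462 -0.22417861]
[ 0.41670276 -0.82869525 -1.0476431 ]
[ 0.0185692  -1.1263723  -1.29290446]
[-0.06218533 -1.17012366 -0.30963928]
18.475
```

View pics/q3.png

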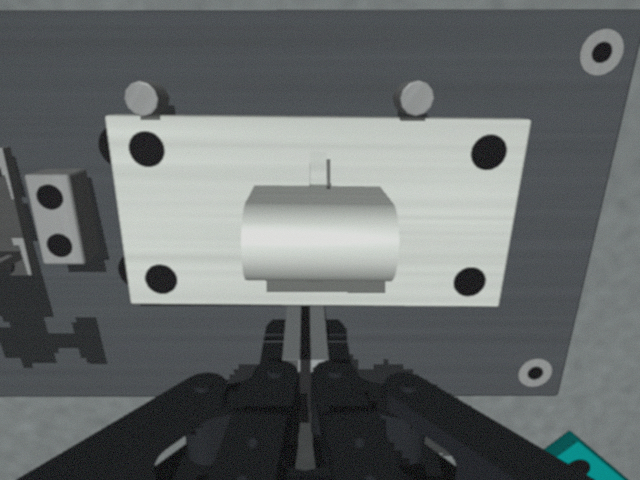

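```bash
cat >> h.py <<'E'
def jig(p):
    c,s=np.cos(JA),np.sin(JA);d=np.array(p[:2])-[JX,JY];return np.array([c*d[0]+s*d[1],-s*d[0]+c*d[1]])
def press(start,axis,f0,goal,maxtravel,step=.0003,z=.020):
    """advance target along jig axis until sustained force reaches goal; return target"""
    u=np.array(jw(*axis,0))-np.array(jw(0,0,0)); t=np.array(start,float); n=0
    while n*step<maxtravel:
        n+=1; t=t+np.array(axis)*step
        robot.line_to(jw(t[0],t[1],z),velocity=.01)
        F=-(robot.current_contact_force()-f0)@u
        print(n,round(F,2),end=' | ')
        if F>goal-.5: break
    print(); return t
E
python3 - <<'E'
from h import *
f0=np.array([-0.566,0.05,0.558])
t=press(jig(robot.current_tool_pos()),(1,0),f0,10,.006)
for i in range(5):
    robot.pause(.1);print((robot.current_contact_force()-f0).round(2))
print(t,jig(robot.current_tool_pos()),robot.current_time_s())
E
```

```text
1 -0.36 | 2 -0.34 | 3 -0.45 | 4 -0.93 | 5 -0.25 | 6 1.82 | 7 3.26 | 8 5.71 | 9 5.81 | 10 5.39 | 11 6.11 | 12 6.93 | 13 6.88 | 14 7.78 | 15 7.18 | 16 7.71 | 17 9.04 | 18 9.06 | 19 9.56 | 
[-9.24  0.1   7.53]
[-9.74  0.86  7.84]
[-8.47  0.71  8.47]
[-9.89 -0.15  9.06]
[-9.13  0.38  8.99]
[-0.03854637 -0.0080909 ] [-0.04267849 -0.00811153] 23.825
```

Run:
```python
from h import *
print(robot.current_tool_pos(),robot.current_eef_rot(),robot.current_contact_force(),robot.current_torque())
shot("q4")
im=cv2.imread("pics/q4.png"); cv2.imwrite("pics/q4z.png",cv2.resize(im[60:400,80:560],None,fx=1.6,fy=1.6,interpolation=cv2.INTER_CUBIC))
```

```text
[0.47463152 0.02891654 0.03545991] [179.9823494    1.21930506  -3.11075483] [-9.69291759  0.42910305  9.54502366] [0.07547296 2.20968265 0.00618678]
```

View pics/q4z.png

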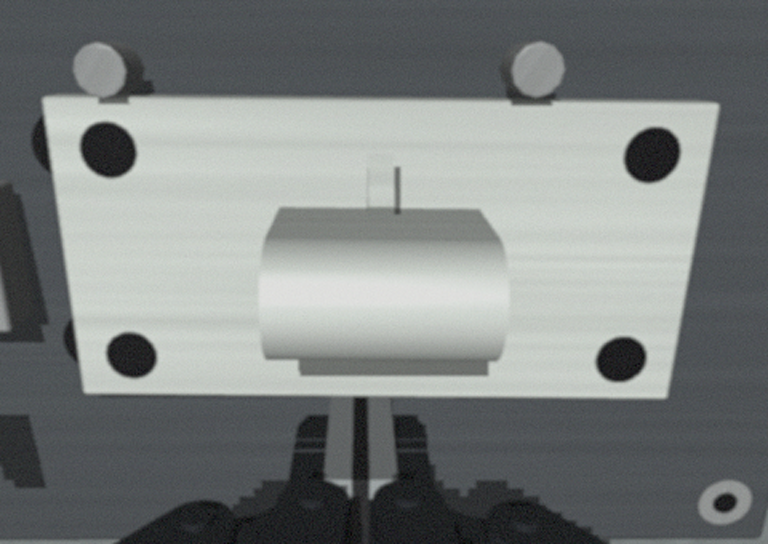

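Run:
```python
from h import *
T=np.load("pics/q4_T.npy");K,E=camE("wrist",T)
for n,P in dict(da=jw(.037,-.04,.012),db=jw(.037,.04,.012),e_a=jw(.032,-.04,.008),e_b=jw(.032,.04,.008),e2_a=jw(.030,-.04,.008),back=jw(-.032,-.04,.008)).items(): print(n,proj(K,E,P).round(1))
print("obs da",80+538/1.6,60+70/1.6,"db",80+100/1.6,60+70/1.6,"edge a",60+102/1.6,"edge b",60+98/1.6)
im=cv2.imread("pics/q4.png"); cv2.imwrite("pics/q4zz.png",np.hstack([cv2.resize(im[75:135,a:a+60],None,fx=6.5,fy=6.5,interpolation=cv2.INTER_CUBIC) for a in (110,386)]))
```

```text
da [[414.3 103.8]]
db [[139.6 103.7]]
e_a [[409.7 120.6]]
e_b [[146.5 120.5]]
e2_a [[409.2 127.3]]
back [[394.7 307.5]]
obs da 416.25 103.75 db 142.5 103.75 edge a 123.75 edge b 121.25
```

View pics/q4zz.png

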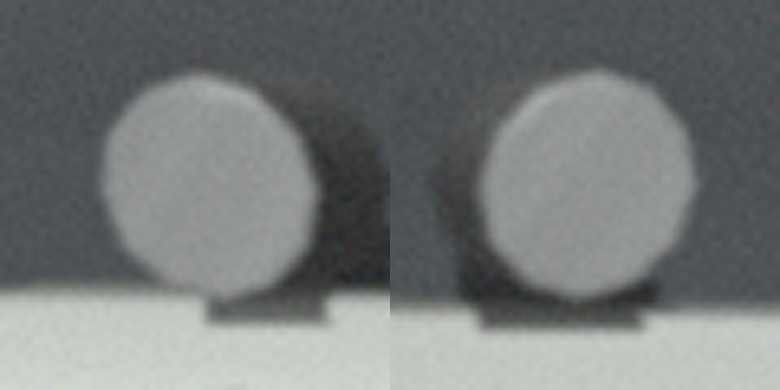

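```bash
cat >> h.py <<'E'
def press2(start,axis,f0,goal,maxtravel,step=.0006,z=.020,extra=2):
    u=np.array(jw(*axis,0))-np.array(jw(0,0,0)); t=np.array(start,float); n=0; dn=0; k=0
    while n*step<maxtravel:
        F=-(robot.current_contact_force()-f0)@u; fz=(robot.current_contact_force()-f0)[2]
        print(n,round(F,1),round(fz,1),end=' | ')
        if F>goal+2: t=t-np.array(axis)*step*.5
        elif F<goal-1: n+=1; t=t+np.array(axis)*step
        else:
            k+=1
            if k>extra and abs(fz)<3: break
            if k>extra+6: break
        z+=float(np.clip(fz*.00025,-.0008,.0008))
        robot.line_to(jw(t[0],t[1],z),velocity=.012)
    print(); return t,z
E
python3 - <<'E'
from h import *
t0=robot.current_time_s()
robot.line_to(jw(-.050,-.008,.021),velocity=.04)
robot.line_to(jw(-.050,-.016,.021),velocity=.04)
robot.pause(.1)
f0=robot.current_contact_force(); print(f0)
robot.line_to(jw(-.0435,-.016,.021),velocity=.02)
t,z=press2((-.0435,-.016),(1,0),f0,10,.007,z=.021)
print(t,z,robot.current_contact_force()-f0,jig(robot.current_tool_pos()),robot.current_time_s())
shot("q5")
im=cv2.imread("pics/q5.png"); cv2.imwrite("pics/q5zz.png",np.hstack([cv2.resize(im[75:135,a:a+60],None,fx=6.5,fy=6.5,interpolation=cv2.INTER_CUBIC) for a in (80,360)]))
E
```

```text
[ 0.29834261 -0.024999   -0.20357655]
0 0.4 1.0 | 1 0.6 0.7 | 2 2.3 -0.1 | 3 5.4 1.8 | 4 4.9 -2.1 | 5 6.8 3.6 | 6 5.7 0.2 | 7 6.3 0.6 | 8 7.6 1.1 | 9 7.9 -0.6 | 10 9.2 1.5 | 10 9.1 -0.9 | 10 8.5 0.5 | 11 9.8 1.8 | 
[-0.0369 -0.016 ] 0.022727088380524986 [-9.87143014 -0.89213443  1.76133098] [-0.04192647 -0.01653443] 28.4833
```

View pics/q5zz.png

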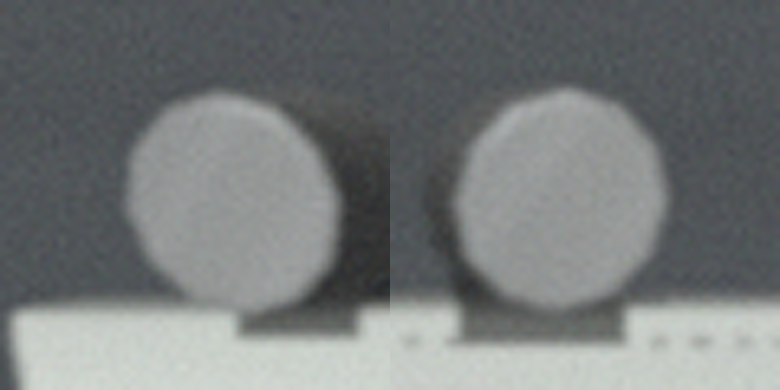

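Run:
```python
from h import *
robot.line_to(jw(-.052,-.016,.021),velocity=.04)
robot.line_to(jw(-.058,-.016,.09),velocity=.15)
robot.move_to(jw(0.0,-.100,.08),[180,0,90+JD])
robot.line_to(jw(0.0,-.100,.021),velocity=.08)
robot.pause(.1)
f0=robot.current_contact_force(); print(f0,jig(robot.current_tool_pos()),robot.current_time_s())
np.save("f0.npy",f0)
robot.line_to(jw(0.0,-.082,.021),velocity=.02,f_stop=9)
print(jig(robot.current_tool_pos()),robot.current_contact_force()-f0,robot.current_time_s())
shot("r1")
```

```text
[-0.07666977 -0.63646817 -0.90935172] [ 0.00068723 -0.10005156] 32.15
[-5.32994533e-05 -8.24217563e-02] [-0.56873567 -1.68964302  1.08904739] 33.2
```

View pics/r1.png

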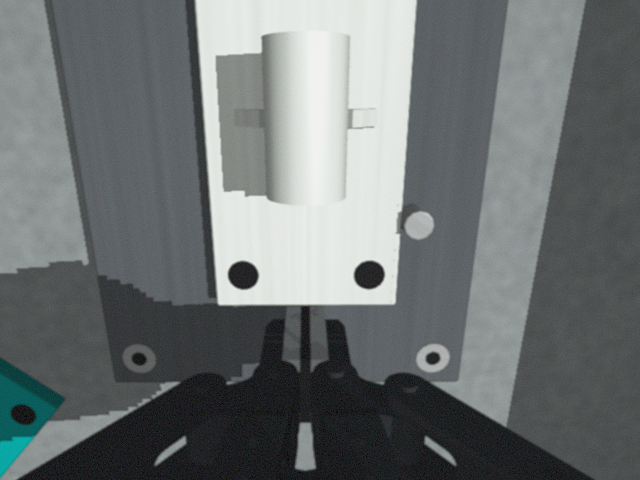

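Run:
```python
from h import *
f0=np.load("f0.npy")
t,z=press2((0,-.082),(0,1),f0,11,.017,step=.0009,z=.021,extra=2)
print(t,z,robot.current_contact_force()-f0,jig(robot.current_tool_pos()),robot.current_time_s())
robot.pause(.2)
print(robot.current_contact_force()-f0)
shot("r2")
```

```text
0 2.7 1.1 | 1 1.1 1.2 | 2 0.1 0.3 | 3 -0.2 0.7 | 4 1.5 -0.3 | 5 1.9 0.3 | 6 0.9 0.8 | 7 2.9 0.2 | 8 4.2 -1.1 | 9 5.4 0.7 | 10 6.8 -1.1 | 11 7.6 0.2 | 12 9.0 1.0 | 13 10.1 -0.5 | 13 10.3 0.3 | 13 10.2 -0.4 | 
[ 0.     -0.0703] 0.021910342794175936 [  0.07789165 -10.26617614  -0.39947834] [-6.65007029e-05 -7.57609822e-02] 37.0
[-0.50285243 -9.82129347 -0.75983919]
```

View pics/r2.png

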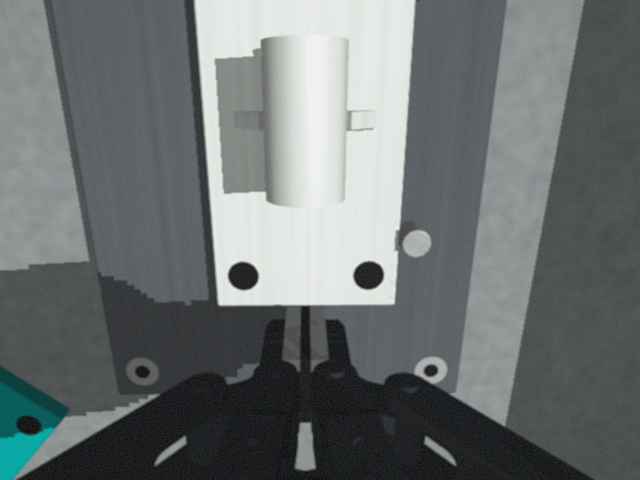

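Run:
```python
from h import *
robot.line_to(jw(0,-.085,.022),velocity=.06)
robot.line_to(jw(0,-.088,.13),velocity=.2)
robot.move_to(jw(0.0,-.02,.15),[180,0,90+JD])
T,im=shot("s1"); print(robot.current_time_s()); K,E=camE("wrist",T)
for n,P in dict(da=jw(.037,-.04,.012),db=jw(.037,.04,.012),ea=jw(.032,-.04,.008),eb=jw(.032,.04,.008),stop0=jw(-.015,.065,.012),stop1=jw(.015,.065,.012),end=jw(.02,.065,.008),c1=jw(-.032,.065,.008),c2=jw(.032,.065,.008)).items(): print(n,proj(K,E,P).round(1))
cv2.imwrite("pics/s1z.png",cv2.resize(im[40:340,150:500,::-1],None,fx=2,fy=2,interpolation=cv2.INTER_CUBIC))
```

```text
38.7667
da [[364.1 264.4]]
db [[370.6 139.4]]
ea [[355.8 262.1]]
eb [[361.4 138.8]]
stop0 [[282.8  94.7]]
stop1 [[334.8  94.9]]
end [[342.9  95. ]]
c1 [[254.2  94.6]]
c2 [[363.4  95.1]]
```

View pics/s1z.png

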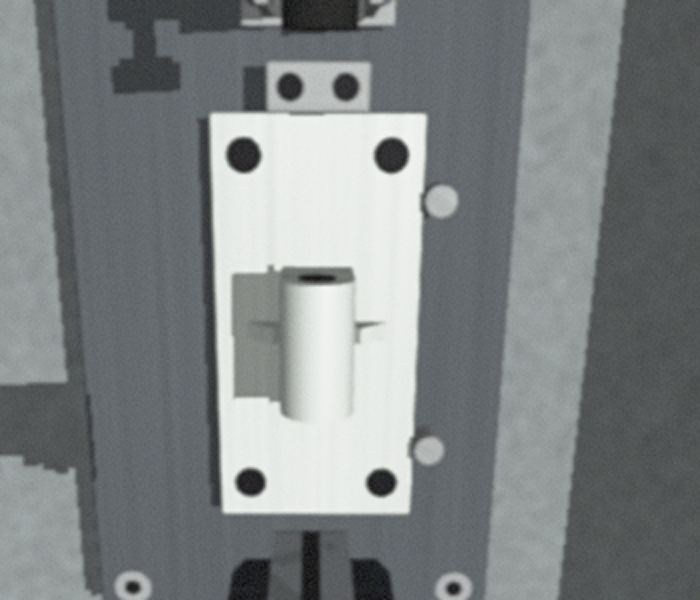

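Run:
```python
from h import *
o=[180,0,90+JD]
def pt(th,r=.088,w=.011,off=.009):
    y=.126+r*np.cos(th)-off*np.sin(th)-w; z=.034+r*np.sin(th)+off*np.cos(th)
    return jw(0,y,z+.017)
a=pt(1.1)
robot.line_to(jw(0,-.02,.20),velocity=.2)
robot.move_to([a[0],a[1],.24],o)
robot.line_to(a,velocity=.1,f_stop=10)
f0=robot.current_contact_force();print(f0)
shot("t0","side")
for th in [1.0,.85,.7,.55,.4,.27,.14,.03]:
    robot.line_to(pt(th),velocity=.06)
    print(th,(robot.current_contact_force()-f0).round(1),robot.current_tool_pos().round(4),pt(th)[2].round(4))
print(robot.current_time_s())
shot("t1","side")
```

```text
[-0.07321007  0.32650061  0.01105309]
1.0 [-0.7  0.1 -0.8] [0.526  0.1903 0.1459] 0.1459
0.85 [ 1.  -0.5 -0.4] [0.5264 0.2015 0.1386] 0.1391
0.7 [-0.2 -0.6  0.5] [0.5269 0.2115 0.1301] 0.1306
0.55 [-0.  -0.2 -0.6] [0.5274 0.2202 0.1201] 0.1207
0.4 [ 0.1  0.1 -1.2] [0.5278 0.2272 0.1089] 0.1096
0.27 [-0.9 -0.9 -0.2] [0.528  0.232  0.0985] 0.0991
0.14 [ 0.1 -0.7 -0.2] [0.5282 0.2353 0.0876] 0.0882
0.03 [ 0.3 -0.8  0.3] [0.5283 0.237  0.078 ] 0.0786
43.775
```

View pics/t1.png

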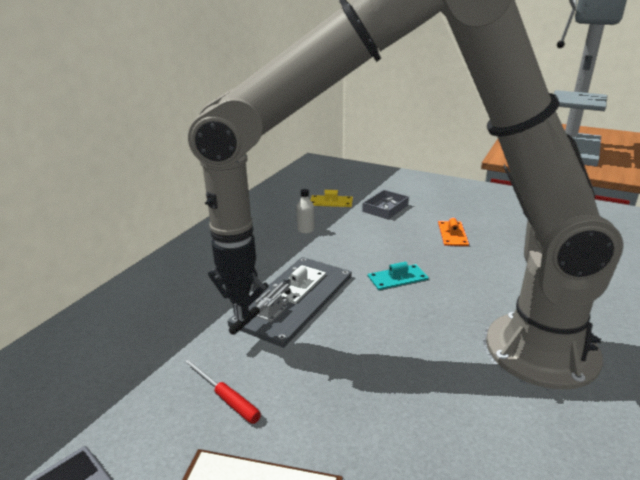

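Run:
```python
from h import *
cv=cv2.imread("pics/t0.png"); c2=cv2.imread("pics/t1.png")
cv2.imwrite("pics/tz.png",np.hstack([cv2.resize(x[220:350,190:360],None,fx=2.3,fy=2.3,interpolation=cv2.INTER_CUBIC) for x in (cv,c2)]))
p=robot.current_tool_pos()
print(robot.line_to([p[0],p[1],.066],velocity=.03,f_stop=14),robot.current_tool_pos(),robot.current_contact_force())
robot.pause(.2);print(robot.current_tool_pos(),robot.current_contact_force(),robot.current_time_s())
```

```text
True [0.52908665 0.23734811 0.07593998] [-1.81061314 -1.07694341  7.27764783]
[0.52908349 0.2373326  0.07594463] [-2.64005674 -1.06646927  6.59301345] 44.3083
```

View pics/tz.png

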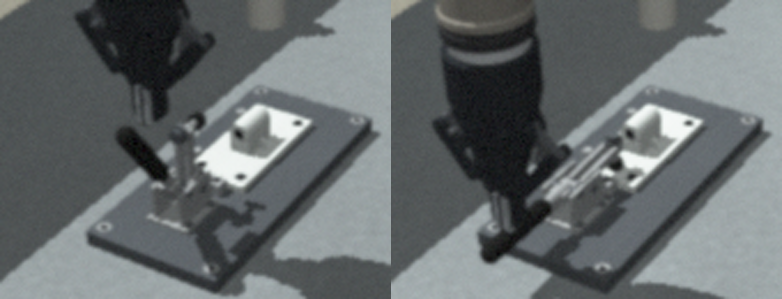

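Run:
```python
from h import *
p=robot.current_tool_pos()
print(robot.line_to([p[0],p[1],.070],velocity=.03,f_stop=20),robot.current_tool_pos(),robot.current_contact_force())
robot.pause(.2);print(robot.current_tool_pos(),robot.current_contact_force())
robot.line_to([p[0],p[1],.22],velocity=.2)
robot.move_to(jw(0.0,.02,.24),[180,0,90+JD])
T,im=shot("u1"); shot("u2","side"); K,E=camE("wrist",T); print(robot.current_time_s())
for n,P in dict(da=jw(.037,-.04,.012),db=jw(.037,.04,.012),ea=jw(.032,-.04,.008),c1=jw(-.032,.065,.008),c2=jw(.032,.065,.008),c3=jw(.032,-.065,.008),c4=jw(-.032,-.065,.008),hend=jw(0,.231,.034)).items(): print(n,proj(K,E,P).round(1))
a=cv2.resize(im[0:400,140:480,::-1],None,fx=1.4,fy=1.4,interpolation=cv2.INTER_CUBIC)
b=cv2.resize(cv2.imread("pics/u2.png")[220:350,200:360],(300,244),interpolation=cv2.INTER_CUBIC)
c=np.zeros((560,776,3),np.uint8);c[:560,:476]=a;c[:244,476:]=b;cv2.imwrite("pics/uz.png",c)
```

```text
True [0.52916821 0.23737586 0.07587577] [-3.01224266 -1.29242367  9.2622886 ]
[0.52916047 0.2373753  0.07587814] [-1.33529928 -1.54695396  9.36858831]
46.475
da [[348.  268.6]]
db [[351.3 178.7]]
ea [[342.  266.9]]
c1 [[267.3 147.1]]
c2 [[345.8 147.3]]
c3 [[341.2 292.4]]
c4 [[271.  292.2]]
hend [[ 307.4 -113.8]]
```

View pics/uz.png

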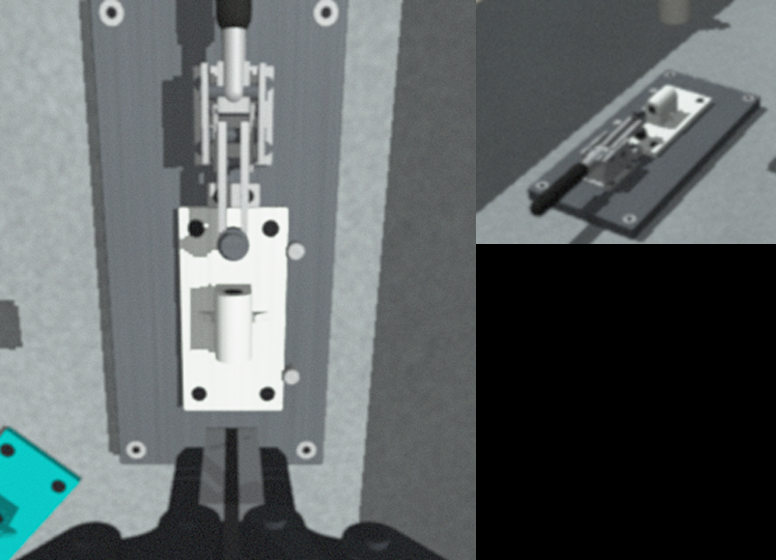

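Run:
```python
from h import *
workorder.close_job()
```

```text
the job is handed in; nothing more can be done
```

The casting is seated in the jig and clamped, and I handed the job in at about 46.5 s of the 69 s. No verdict came back, so the result rests on my own checks.

- **Placing:** I gripped the bare casting by its knuckle and laid it on the base about 8 mm short of the dowels and 12 mm short of the end stop.
- **Against the dowels:** The first push, with an 11 N force stop, did not hold its force once the arm stopped. On the second the tool bore down with about 9 N, and the picture suggested a gap of about 0.5 mm at dowel_a. The third push, kept level and nearer dowel_a, held about 10 N. After it the casting's edge looked level at both dowels.
- **Against the end stop:** A level push from the other end held about 10 N, measured at the tool. That includes the 1.5 to 4 N of sliding friction, so the casting bore on the stop with somewhat less.
- **Clamp:** I pushed the handle down until it would go no further. The fingertips stopped at 59 mm, the height expected with the handle level, and did not move when I pressed again.

**Last checks:** With the clamp shut, the two casting corners I measured were within about 1.3 pixels of where a fully seated casting should appear. The handle looked level, the clamp's foot was on the casting, and the arm was clear. I did not re-measure the bystanders, but the arm never went close to them. I could read force only at the tool, so the contact forces at each dowel and at the stop were not measured directly.

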